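# Unlock and unscrew the fuel-tank cap with the machine key

## Robot

A 6-joint arm with a two-finger parallel gripper is mounted at the origin on the work surface. World frame = base frame: x ahead of the robot, y to its left, z up, the work surface at z = 0. Lengths are in m, angles in rad, forces in N, time in s.
With the tool pointing down it reaches from about 0.3 to 0.775 m from the base axis. Payload 14.6 kg.
Tool frame: the origin (TCP) lies at the very end of the fingers, on their centre line; the grasp point (between the pads) lies 19 mm behind it; z points along the fingers, y is the line along which they close (so a half turn about z gives the same grasp; the last joint's range is limited). The gripper opens to 94 mm and grips with 3 to 60 N. Pads are 16 mm wide; open, the fingers measure 119 mm over their backs; the gripper's body (75 mm by 177 mm) begins 78 mm behind the grasp point.
Start: joints at [1.186, 0.3, 1.521, -0, 1.321, -0.067], TCP at [0.172, 0.522, 0.205] pointing down, gripper open.
Joint ranges: [-3.03, 3.03], [-0.79, 2.21], [0.23, 2.52], [-1.04, 4.18], [0, 3.07], [-2.55, 2.55]. Speed limits (rad/s): [2.22, 2.22, 2.57, 3.14, 3.14, 3.14].

## Interface

Orientations are given as a unit quaternion [x, y, z, w].
In Python, from plant import bot, viewer, order gives the robot as it stands. The module is installed in compiled form; this text tells all that it offers.
- The arm moves only by the tool step_arm, never from a script. Its arguments are lists of equal length, an entry for each row: "xyz": the shift along the tool's x, y, z in cm, a list of three; "spin": the turn about the tool's z in rad; "jaw": the gripper command: -1 is shut, 1 is fully open, values between are in proportion. A call has 1 to 8 rows; each row shifts and turns the commanded pose from where the row before left it, along the tool's axes as they then stand; what a row does not reach is not made up. A row lasts 1/10 s, in which the tool goes at most 50 mm and 8.59 degrees, less where a joint would pass 70% of its speed; a pose out of reach is approached as far as the arm can. A call is refused whole if a number of a shift passes 5 or a number of a turn 0.15, either way. A call with a gripper value outside its range is refused whole. The fingers move at their own pace and stop on an object; the grip force is fixed at half the most. Time passes only in rows, so rows that do not move let the fingers close. It gives the time, the measured TCP pose, the force, the opening and the grip force at its end, in the units of the state.
- bot.get_state(): the state, without advancing time (a new reading comes with each control period).
- viewer.grab_frame(name): name is "scene" or "top" or "wrist"; returns a dict with "img" (384x512x3 uint8, red, green, blue), "fx", "fy", "cx", "cy" (pixels), "rvec" (rotation vector, rad) and "tvec" (3), from world to camera coordinates, as OpenCV has them. Camera axes: x right, y down, z forward; pixel columns grow to the right and rows downward; lengths in m; the calibration is good to about 2 mm. A picture is of the moment at which its call begins. There is no depth.
- order.sign_off(): hands the job in; it is judged then, once.
The state is a dict: "clock": time; "qpos": joint angles; "joint_vel": joint speeds; "effort": joint torques, N m; "ee_pos": TCP position; "tool_rot": TCP orientation; "contact_force": force on the tool from outside, world axes, zero at the start; "wrist_torque": the same for the moment, N m; "finger_gap": finger opening in m; "grasp_force": force on a finger pad.
Only numpy, scipy, OpenCV 4.12 (cv2) and the standard library are available. Lean on these libraries where they do the work, as an engineer would, in place of code of your own. Each camera call takes 0.05 s, during which the arm holds its last target. There are 200 camera calls.

## Task

Pull the red-headed key straight up out of the starter switch on the grey control box, push it fully down into the lock in the top of the black fuel-tank cap, and turn it clockwise to its stop to unlock the cap. Leaving the key in, grip the tight cap itself and unscrew it anticlockwise until its thread lets go, without dragging or tipping the loose tank or disturbing the oil bottle, funnel, tape roll and wrench. Then raise the cap just clear of the filler neck and finish while holding it there, level and still, straight above the neck by no more than a few centimetres.

Things in the scene. Friction and masses are not known exactly. Their poses are not given: they have to be found in the camera images.
- key: Machine key standing blade-down in the starter switch. Origin: centre of the blade's tip; z up the key, x across its width. Steel blade 12 (x) x 4 mm (y) up to z = 26 mm, its last 4 mm slimmer. Red plastic head 30 (x) x 10 mm (y), z = 26 to 58 mm: grip it across the 10 mm. 30 g. Either way round fits. Seated, its tip is 20 mm below a slot's mouth and its head 6 to 38 mm above.
- starter_slot (a point): Centre of the mouth of the key slot of the starter switch, on the flat top (86 mm above the bench) of the grey sheet-steel control box (150 x 130 x 85 mm, fixed). z up; the slot's long side lies along x. Nothing else on the box stands over 5 mm high. The key only has to be pulled straight up.
- cap_keyhole (a point): Centre of the mouth of the key slot in the lock barrel, in the middle of the cap's top. z up; the slot's long side lies along this point's x (it turns with the barrel). Slot 14 x 6 mm and 20 mm deep: 1 mm clearance round the blade, lips flared outwards by a further 2.5 mm.
- lock (a joint): Lock barrel angle in the cap: 0 locked (start), growing clockwise seen from above to a stop at 1.0 rad, unlocked from 0.8. It stays where it is left (friction about 0.06 N m). The key turns some 0.17 rad in its slot before it takes the barrel along. While locked, the cap cannot be unscrewed (it only gives about 0.2 rad).
- tank_cap: Black twelve-sided screw cap, 60 mm across flats, 30 mm high, 160 g; origin: centre of its lower edge, z up. Tight at the start (about 0.5 N m; grip it with 40 N or more), its yaw equal to the tank's, flats facing x and y. Unscrews anticlockwise from above: rises 5 mm in the first 1.9 rad, is then off its thread and lifts straight up from 2.1 rad to a stop at 2.7. Stays put if let go part-way.
- filler_rim (a point): Centre of the top edge of the steel filler neck (40 mm outside diameter, 36 mm tall) on the tank, 166 mm above the bench; z up, x as the tank's x. The tight cap's lower edge lies 20 mm below this rim and 16 mm above the tank's top; nothing else stands within 30 mm of the cap.
- tank: Lime-green steel fuel tank on rubber feet, loose on the bench, about 5 kg: 180 (x) x 260 (y) x 130 mm high. Origin: centre of its underside. The filler neck stands on its top at x = -10, y = +50 mm.
- oil_bottle: Grey 1 l oil bottle with red cap, 60 x 95 mm, 196 mm high, standing; origin: centre of its underside. Leave alone.
- funnel: Yellow plastic funnel standing mouth down, 110 mm diameter, 125 mm high; origin: centre of its underside. Leave alone.
- tape: Roll of black tape lying flat, 100 mm diameter, 45 mm high; origin: centre of its underside. Leave alone.
- wrench: Steel wrench 190 mm long lying flat on the bench; origin: at its middle, x along it. Leave alone.
There are look-alikes about, which are no part of the job. What is shaped like the key but blue is not meant.

How it is judged:
On the way, in this order (a step that is already met when the one before it is completed fails the run):
1. the key is drawn clear of the starter switch (z of key in the frame of starter_slot above 0.004 m), for 0.1 s.
2. the key is fully down in the cap's lock (z of key in the frame of cap_keyhole below -0.016 m and horizontal distance between key and cap_keyhole below 0.005 m), for 0.1 s.
3. the lock is turned to its stop by the key, which is still fully in (value of joint lock above 0.85 rad and z of key in the frame of cap_keyhole below -0.014 m and horizontal distance between key and cap_keyhole below 0.006 m), for 0.1 s.
4. the cap is unscrewed off its thread (at least 8 mm up) (z of tank_cap in the frame of filler_rim above -0.012 m), for 0.1 s.
At the end, for the whole second after the job is handed in: Cap held still by the gripper, its lower edge 0 to 60 mm above the neck's rim, within 25 mm of the neck's axis, level within 0.15 rad, not touching the tank; key still at least 12 mm down in its lock; tank flat (0.05 rad), its filler within 20 mm of its start (z of tank_cap in the frame of filler_rim between 0 and 0.06 m and horizontal distance between tank_cap and filler_rim below 0.025 m and angle between tank_cap's own z axis and vertical below 0.15 rad and contact force between the fingers and tank_cap above 1 N and contact force between tank_cap and tank below 0.2 N and linear speed of tank_cap below 0.03 m/s and z of key in the frame of cap_keyhole below -0.012 m and horizontal distance between key and cap_keyhole below 0.008 m and distance of filler_rim from where it was at the start of the episode below 0.02 m and angle between tank's own z axis and vertical below 0.05 rad); the arm keeps its last pose, push and grip.
It fails at once if the tank is dragged (filler moved over 20 mm) or tipped (over 0.1 rad) (distance of filler_rim from where it was at the start of the episode above 0.02 m or angle between tank's own z axis and vertical above 0.1 rad).
It fails at once if a bystander is moved by over 30 mm (distance of any of oil_bottle, funnel, tape, wrench from where it was at the start of the episode above 0.03 m).
It also fails if it takes over 72 s, if anything falls off the work surface, if the arm or the gripper's body presses on something with over 40 N, if the wrist force passes 120 N, or if a joint passes its speed limit or range.

## Working session

There is one attempt and no reset: what is moved stays moved. The work goes in short steps, Python scripts to look and compute and a tool call to move; the robot and the scene stay as the last step left them, time stands still between calls to the robot, and variables do not carry over. Pictures are saved under pics/ and viewed, at most 10 in all, crops included, and the job is handed in when it is done.

Besides the shell and the picture viewer there is one more tool, called after "Request:" by a JSON object that holds its "name" and its "arguments", one argument or row to a line. step_arm: Moves the arm, as the interface text tells. Its arguments: {"type":"object","properties":{"xyz":{"type":"array"},"spin":{"type":"array"},"jaw":{"type":"array"}},"required":["xyz","spin","jaw"]}

```bash
mkdir -p pics; cat > h.py <<'E'
import numpy as np,cv2
from scipy.spatial.transform import Rotation as R
from plant import bot,viewer,order
def grab(n,fn=None):
    f=viewer.grab_frame(n)
    if fn: cv2.imwrite('pics/'+fn,f['img'][:,:,::-1])
    np.savez('last_%s.npz'%n,**f)
    return f
def px2w(f,u,v,z):
    M=cv2.Rodrigues(np.array(f['rvec'],float))[0];t=np.array(f['tvec'],float).ravel()
    c=-M.T@t; d=M.T@np.array([(u-f['cx'])/f['fx'],(v-f['cy'])/f['fy'],1.])
    return c+d*(z-c[2])/d[2]
def w2px(f,p):
    K=np.array([[f['fx'],0,f['cx']],[0,f['fy'],f['cy']],[0,0,1.]])
    return cv2.projectPoints(np.array([p],float),np.array(f['rvec'],float),np.array(f['tvec'],float),K,None)[0].ravel()
def crop(f,x0,y0,x1,y1,s,fn):
    cv2.imwrite('pics/'+fn,cv2.resize(f['img'][y0:y1,x0:x1,::-1],None,fx=s,fy=s,interpolation=cv2.INTER_CUBIC))
E
python3 - <<'E'
from h import *
a=grab('scene');b=grab('top')
cv2.imwrite('pics/a.png',cv2.resize(np.vstack([a['img'],b['img']])[:,:,::-1],None,fx=.78,fy=.78))
cv2.imwrite('pics/top.png',cv2.resize(b['img'][:,:,::-1],(800,600)))
cv2.imwrite('pics/scene.png',cv2.resize(a['img'][:,:,::-1],(800,600)))
s=bot.get_state();print(s)
for f in(a,b):print(f['fx'],-cv2.Rodrigues(np.array(f['rvec'],float))[0].T@np.array(f['tvec']))
E
```

```text
{'clock': 0.1, 'qpos': array([ 1.18636730e+00,  3.00432752e-01,  1.52152800e+00, -1.79398831e-05,
        1.32065750e+00, -6.65837755e-02]), 'joint_vel': array([-1.61138674e-03, -2.24112558e-03, -2.15323929e-03, -2.67645785e-05,
        4.33062552e-04,  5.90973506e-04]), 'effort': array([ 1.77925944e-03, -5.32647443e+01, -3.53283334e+01,  7.09837326e-02,
        2.34676333e-02, -2.05218038e-05]), 'ee_pos': array([0.17179895, 0.52223865, 0.20492981]), 'tool_rot': array([ 1.58252281e-01,  9.87398578e-01, -5.01759215e-04, -1.06192390e-04]), 'contact_force': array([ 0.49841159,  0.40192704, -0.16396564]), 'wrist_torque': array([ 0.02202502, -0.04661291, -0.03154382]), 'grasp_force': 0.0, 'finger_gap': 0.0938995237343254}
367.4099604421483 [0.934642   0.35341722 0.82295137]
366.0592561149001 [0.4591576  0.01147613 1.02045595]
```

View pics/top.png

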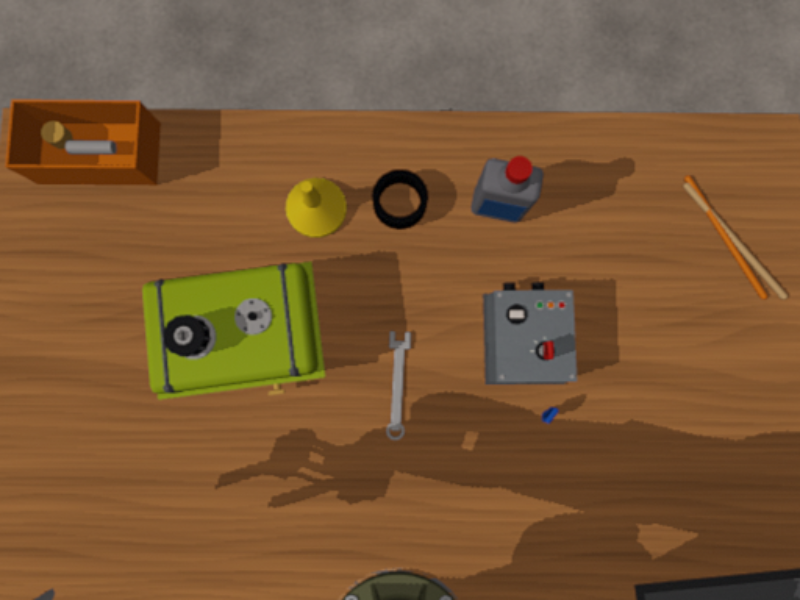

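View pics/scene.png

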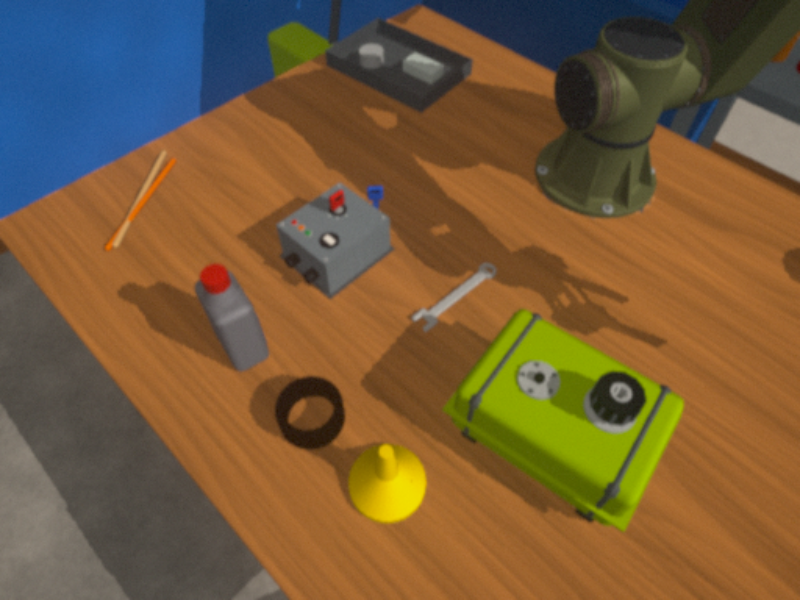

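Candidates for the key (top view, 800 px): red-headed key at (547,350), blue look-alike at (549,414), red lamp at (562,305) and red bottle cap at (518,168). The choice is the red one standing in the switch. For the cap: the black cap at (185,335), or the grey disc (sender) at (254,316). The choice is the black cap.

```bash
python3 - <<'E'
from h import *
f=dict(np.load('last_top.npz'));g=dict(np.load('last_scene.npz'))
c1=cv2.resize(f['img'][180:250,305:375],(400,400),interpolation=3)
c2=cv2.resize(f['img'][180:250,85:155],(400,400),interpolation=3)
cv2.imwrite('pics/c1.png',np.hstack([c1,c2])[:,:,::-1])
k=.64
for n,u,v,z in[('key',547,349,.11),('cap',183,335,.176),('tankTL',143,284,.13),('tankTR',312,263,.13),('tankBR',323,373,.13),('tankBL',155,392,.13)]:
  print(n,px2w(f,u*k,v*k,z).round(4))
for n,u,v,z in[('keytop',337,192,.124),('cap',621,389,.176)]: print(n,px2w(g,u*k,v*k,z).round(4))
E
```

```text
key [ 0.4979 -0.2336  0.11  ]
cap [0.5109 0.3213 0.176 ]
tankTL [0.5934 0.4053 0.13  ]
tankTR [0.6294 0.1404 0.13  ]
tankBR [0.4569 0.119  0.13  ]
tankBL [0.4257 0.3767 0.13  ]
keytop [ 0.4946 -0.2362  0.124 ]
cap [0.5082 0.3204 0.176 ]
```

View pics/c1.png

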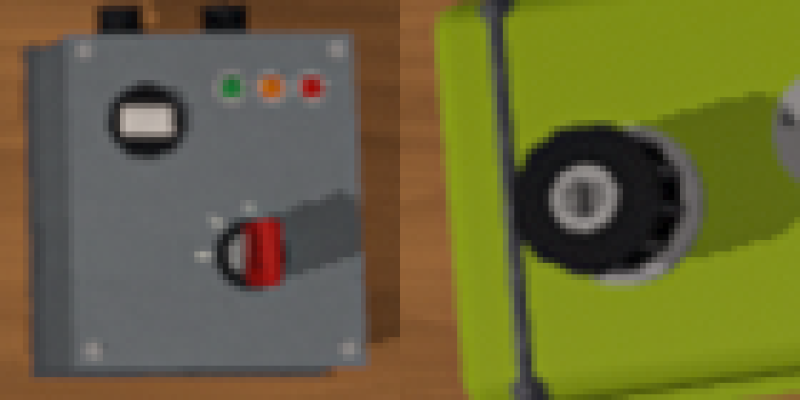

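The close crop confirms the red key in the switch, with its width roughly along world x. The cap's slot also lies close to world x. I'll go above the key.

Request:
{"name": "step_arm", "arguments": {
  "xyz": [
    [0,0,0],
    [0,0,0],
    [0,0,0],
    [-2,-5,0],
    [-2,-5,0],
    [-2,-5,0],
    [-2,-5,0],
    [-2,-5,0]
  ],
  "spin": [-0.105,-0.105,-0.107,0,0,0,0,0],
  "jaw": [1,1,1,1,1,1,1,1]
}}

```text
clock: 0.9
ee_pos: [0.2646, 0.2884, 0.2052]
tool_rot: [0.0, 1.0, -0.0, -0.0]
contact_force: [1.2, -0.4, -0.2]
finger_gap: 0.0938
grasp_force: 0.0
```

Request:
{"name": "step_arm", "arguments": {
  "xyz": [
    [-2,-5,0],
    [-2,-5,0],
    [-2,-5,0],
    [-2,-5,0],
    [-2,-5,0],
    [-2,-5,0],
    [-2,-5,0],
    [-2,-5,0]
  ],
  "spin": [0,0,0,0,0,0,0,0],
  "jaw": [1,1,1,1,1,1,1,1]
}}

```text
clock: 1.7
ee_pos: [0.413, -0.0835, 0.2054]
tool_rot: [0.001, 1.0, 0.0, 0.0]
contact_force: [0.6, 0.2, 0.4]
finger_gap: 0.0939
grasp_force: 0.0
```

Request:
{"name": "step_arm", "arguments": {
  "xyz": [
    [-2,-4,0],
    [-2,-4,0],
    [-2,-4,0],
    [-1,0,0],
    [0,0,0],
    [0,0,0]
  ],
  "spin": [0,0,0,0,0,0],
  "jaw": [1,1,0.2,-0.2,-0.2,-0.2]
}}

```text
clock: 2.3
ee_pos: [0.4823, -0.2004, 0.2052]
tool_rot: [-0.0, 1.0, 0.0, -0.0]
contact_force: [-0.2, 1.0, -0.0]
finger_gap: 0.0652
grasp_force: 0.0
```

```bash
python3 - <<'E'
from h import *
f=grab('wrist')
s=bot.get_state();print(s['ee_pos'],s['tool_rot'],s['finger_gap'])
M=cv2.Rodrigues(np.array(f['rvec']))[0];print(-M.T@f['tvec'],M.round(2).tolist(),f['fx'])
print(w2px(f,[.496,-.235,.124]))
cv2.imwrite('pics/w1.png',cv2.resize(f['img'][:,:,::-1],(800,600)))
E
```

```text
[ 0.48228704 -0.2002224   0.2054819 ] [-1.86523345e-04  9.99999971e-01  8.28128362e-05 -1.30298733e-04] 0.0613678273740696
[ 0.40703641 -0.20085761  0.38415636] [[-0.0, 1.0, 0.0], [0.96, 0.0, 0.26], [0.26, 0.0, -0.96]] 306.2523833498393
[221.69899593 215.88502962]
```

View pics/w1.png

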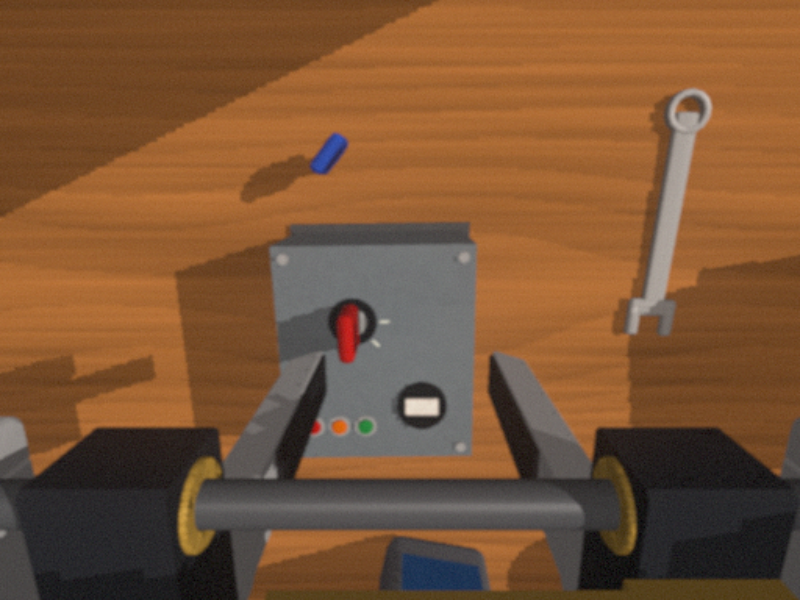

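The red key stands at about (346,335) in the picture, matching (0.496, -0.235). The blue one lies off the box at (329,153). I'll align and descend.

Request:
{"name": "step_arm", "arguments": {
  "xyz": [
    [-1.4,-1.5,0],
    [0,-2,0],
    [0,0,3],
    [0,0,3],
    [0,0,3],
    [0,0,2.1],
    [0,0,0],
    [0,0,0]
  ],
  "spin": [-0.025,0,0,0,0,0,0,0],
  "jaw": [-0.2,-0.2,-0.2,-0.2,-0.2,-0.2,-0.2,-0.2]
}}

```text
clock: 3.15
ee_pos: [0.4973, -0.2358, 0.0955]
tool_rot: [-0.013, 1.0, -0.0, 0.0]
contact_force: [-0.3, -0.1, 0.7]
finger_gap: 0.0373
grasp_force: 0.0
```

```bash
python3 - <<'E'
from h import *
f=grab('wrist');g=grab('scene')
s=bot.get_state();print(s['ee_pos'],s['tool_rot'],s['finger_gap'],s['contact_force'])
u,v=w2px(g,s['ee_pos']).astype(int)
a=cv2.resize(f['img'],(512,384))[100:384,80:432]
b=cv2.resize(g['img'][max(v-60,0):v+20,u-50:u+49],None,fx=3.55,fy=3.55)
cv2.imwrite('pics/w2.png',np.hstack([cv2.resize(a,(400,323)),cv2.resize(b,(400,323))])[:,:,::-1])
E
```

```text
[ 0.49776434 -0.23630479  0.09619762] [-1.23436974e-02  9.99923052e-01 -6.15003602e-04  1.07047234e-03] 0.03755305214125897 [-0.21228071  0.32651838  0.97931117]
```

View pics/w2.png

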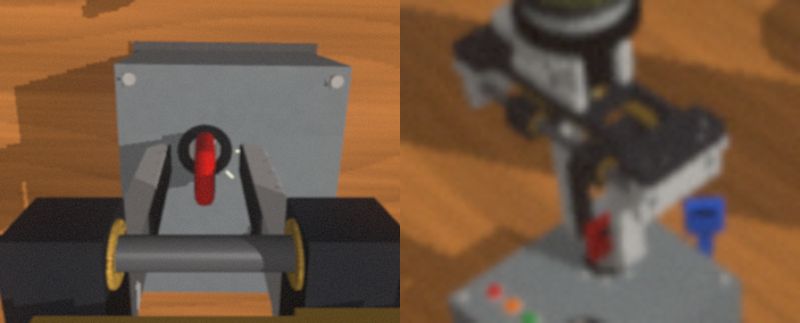

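Key is centred between the fingers (ring at crop (204,150)). I'll close, and check the switch centre.

Request:
{"name": "step_arm", "arguments": {
  "xyz": [
    [0,0,0],
    [0,0,0],
    [0,0,0],
    [0,0,0],
    [0,0,0]
  ],
  "spin": [0,0,0,0,0],
  "jaw": [-1,-1,-1,-1,-1]
}}

```text
clock: 3.75
ee_pos: [0.4972, -0.2363, 0.0946]
tool_rot: [-0.012, 1.0, -0.0, 0.0]
contact_force: [-0.8, 0.0, 1.9]
finger_gap: 0.0096
grasp_force: 30.0
```

```bash
python3 - <<'E'
from h import *
f=dict(np.load('last_wrist.npz'))
print(px2w(f,259.6,232,.088),w2px(f,[.497,-.236,.086]))
im=f['img'].astype(int);m=(im[...,0]>110)&(im[...,1]<60)&(im[...,2]<60)
y,x=np.nonzero(m);print(x.min(),x.max(),y.min(),y.max())
for X in(.482,.512):
  for z in(.124,.092):print(X,z,w2px(f,[X,-.236,z]))
s=bot.get_state();print(s['ee_pos'],s['finger_gap'],s['grasp_force'],s['contact_force'])
E
```

```text
[ 0.49695189 -0.23651731  0.088     ] [260.38865322 230.94373801]
252 269 217 279
0.482 0.124 [261.1874293  231.23909678]
0.482 0.092 [261.01346318 212.14126764]
0.512 0.124 [259.74999638 282.05082697]
0.512 0.092 [259.80500446 255.86067312]
[ 0.49722736 -0.23634277  0.09461544] 0.009638895406104664 30.00037908554077 [-7.88546503e-01  1.56831361e-03  1.94150056e+00]
```

Gripped (gap 9.6 mm, 30 N). Pulling up.

Request:
{"name": "step_arm", "arguments": {
  "xyz": [
    [0,0,-1],
    [0,0,-1.5],
    [0,0,-2],
    [0,0,-2.5],
    [0,0,-3],
    [0,0,-3],
    [0,0,-3],
    [0,0,0]
  ],
  "spin": [0,0,0,0,0,0,0,0],
  "jaw": [-1,-1,-1,-1,-1,-1,-1,-1]
}}

```text
clock: 4.55
ee_pos: [0.4981, -0.2368, 0.2593]
tool_rot: [-0.012, 1.0, -0.002, 0.003]
contact_force: [-0.9, 0.8, -1.4]
finger_gap: 0.0099
grasp_force: 30.0
```

```bash
python3 - <<'E'
from h import *
s=bot.get_state();print(s['ee_pos'],s['tool_rot'],s['finger_gap'],s['grasp_force'],s['contact_force'],s['qpos'])
E
```

```text
[ 0.49813384 -0.23683412  0.2592611 ] [-0.01212882  0.99992048 -0.00171937  0.00299578] 0.009910792018545807 29.999921321868896 [-0.90702154  0.82637079 -1.41591434] [-5.10219011e-01  2.63723963e-01  1.44227104e+00  9.19369799e-06
  1.42868941e+00 -2.10527500e+00]
```

Request:
{"name": "step_arm", "arguments": {
  "xyz": [
    [-0.23,4.67,0],
    [-0.23,4.67,0],
    [-0.23,4.67,0],
    [-0.23,4.67,0],
    [-0.23,4.67,0],
    [-0.23,4.67,0],
    [-0.23,4.67,0],
    [-0.23,4.67,0]
  ],
  "spin": [0,0,0,0,0,0,0,0],
  "jaw": [-1,-1,-1,-1,-1,-1,-1,-1]
}}

```text
clock: 5.35
ee_pos: [0.5059, 0.1395, 0.2544]
tool_rot: [-0.012, 1.0, -0.0, -0.0]
contact_force: [0.8, -0.3, -1.0]
finger_gap: 0.0101
grasp_force: 30.0
```

Request:
{"name": "step_arm", "arguments": {
  "xyz": [
    [-0.2,4.5,0],
    [0,2,0],
    [0,0,0],
    [0,0,0],
    [0,0,0]
  ],
  "spin": [0,0,0,0,0],
  "jaw": [-1,-1,-1,-1,-1]
}}

```text
clock: 5.85
ee_pos: [0.507, 0.2016, 0.2544]
tool_rot: [-0.012, 1.0, -0.0, -0.0]
contact_force: [1.1, 0.0, 0.2]
finger_gap: 0.0096
grasp_force: 30.0
```

```bash
python3 - <<'E'
from h import *
f=grab('wrist');g=grab('scene')
s=bot.get_state();print(s['ee_pos'],s['tool_rot'],s['finger_gap'],s['contact_force'])
u,v=map(int,w2px(f,[.51,.321,.176]));print(u,v)
u0=min(max(u-50,0),412);v0=max(v-75,0);print(u0,v0)
a=cv2.resize(f['img'][v0:v0+150,u0:u0+100],(400,600),interpolation=3)
p,q=map(int,w2px(g,s['ee_pos']-[0,0,.02]));print(p,q)
p0=p-40;q0=q-60;print(p0,q0)
b=cv2.resize(g['img'][q0:q0+120,p0:p0+80],(400,600),interpolation=3)
cv2.imwrite('pics/w3.png',np.hstack([a,b])[:,:,::-1])
E
```

```text
[0.50709845 0.20163402 0.25454617] [-1.14049934e-02  9.99934959e-01 -1.08934791e-05  5.85106150e-05] 0.009694689325778785 [ 0.54397007  0.06170181 -0.38469422]
395 208
345 133
354 196
314 136
```

View pics/w3.png

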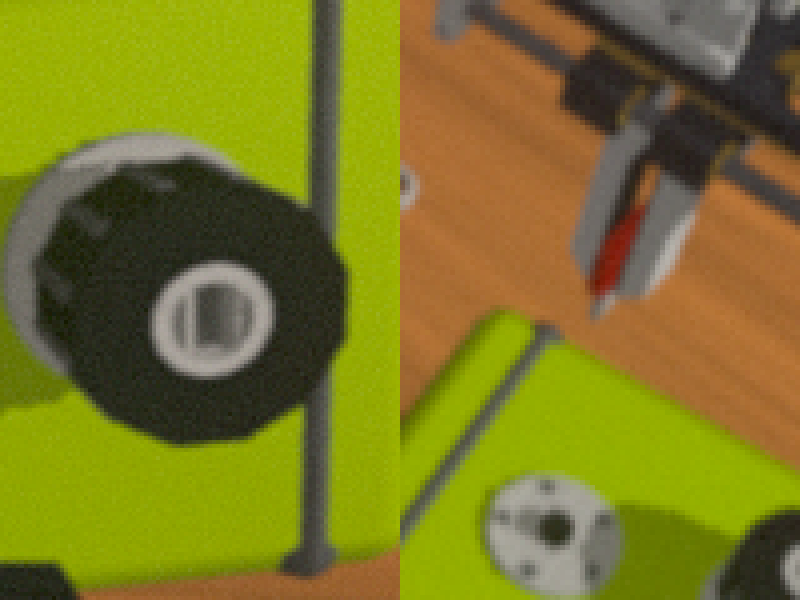

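The silver lock ring is centred at crop (213,320), with its slot vertical, and the key hangs straight in the fingers. Computing positions and angles.

```bash
python3 - <<'E'
from h import *
f=dict(np.load('last_wrist.npz'))
P=lambda u,v,z:px2w(f,345+u/4,133+v/4,z)
print('ring',P(213,320,.176).round(4),'cap outline',P(194,300,.176))
d=P(308,560,.133)-P(325,0,.133);print('strap',d,np.arctan2(d[1],d[0]))
for a,b in[((188,290),(192,345)),((249,285),(252,345)),((198,285),(203,348))]:
  p,q=P(*a,.176),P(*b,.176);print(p.round(4),q.round(4),np.arctan2(*(q-p)[[1,0]]))
t=dict(np.load('last_top.npz'))
T=lambda u,v,z:px2w(t,u,v,z)
for a,b,z in[((162,284),(168,388),.133),((283,268),(294,374),.133)]:
  p,q=T(a[0]*.64,a[1]*.64,z),T(b[0]*.64,b[1]*.64,z);d=p-q;print('strap top',np.arctan2(d[1],d[0]))
print('ring top',T(85+(585-400)/5.714,180+198/5.714,.176), 'slot c',T(85+(583-400)/5.714,180+199/5.714,.176))
g=f['img'][190:235,380:418]
cv2.imwrite('pics/w4.png',np.hstack([cv2.resize(g,(400,474),interpolation=3),cv2.resize(t['img'][195:235,100:134],(400,474),interpolation=3)])[:,:,::-1])
E
```

```text
ring [0.5142 0.3237 0.176 ] cap outline [0.50969809 0.31881203 0.176     ]
strap [0.14946863 0.02033385 0.        ] 0.13521087372841692
[0.5074 0.3172 0.176 ] [0.5202 0.3198 0.176 ] 0.2047392308934221
[0.506  0.3304 0.176 ] [0.5198 0.3332 0.176 ] 0.19643522235713287
[0.5062 0.3192 0.176 ] [0.5208 0.3224 0.176 ] 0.21303769612667034
strap top 0.11307240080021126
strap top 0.1331507449004433
ring top [0.51036162 0.32072437 0.176     ] slot c [0.50995075 0.32151003 0.176     ]
```

View pics/w4.png

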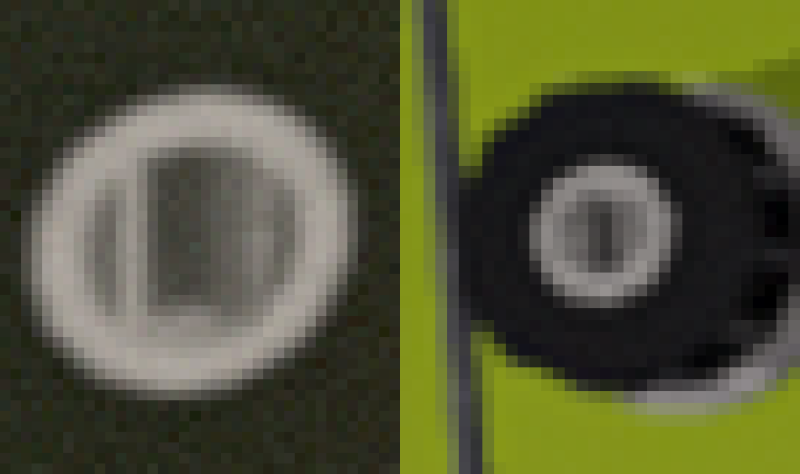

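Request:
{"name": "step_arm", "arguments": {
  "xyz": [
    [0,0,0],
    [-0.5,2.9,0],
    [-0.5,2.9,0],
    [-0.5,2.9,0],
    [-0.5,2.8,0.5],
    [0,0,0.9],
    [0,0,0],
    [0,0,0]
  ],
  "spin": [-0.117,0,0,0,0,0,0,0],
  "jaw": [-1,-1,-1,-1,-1,-1,-1,-1]
}}

```text
clock: 6.75
ee_pos: [0.5108, 0.3182, 0.2406]
tool_rot: [-0.07, 0.998, -0.0, -0.0]
contact_force: [0.4, -0.0, -0.3]
finger_gap: 0.0099
grasp_force: 30.0
```

```bash
python3 - <<'E'
from h import *
f=grab('wrist');g=grab('scene')
s=bot.get_state();e=s['ee_pos'];print(e,s['tool_rot'],s['contact_force'])
rr=R.from_quat(s['tool_rot']).as_matrix()
for n,p in[('hole',[.511,.319,.176]),('tip',e+rr@[.001,0,.0286])]:print(n,w2px(f,p),w2px(g,p))
u,v=map(int,w2px(f,[.511,.319,.19]));u0=u-40;v0=v-60
p,q=map(int,w2px(g,[.511,.319,.2]));p0=p-40;q0=q-60;print(u0,v0,p0,q0)
a=cv2.resize(f['img'][v0:v0+120,u0:u0+80],(400,600),interpolation=3)
b=cv2.resize(g['img'][q0:q0+120,p0:p0+80],(400,600),interpolation=3)
cv2.imwrite('pics/w5.png',np.hstack([a,b])[:,:,::-1])
E
```

```text
[0.51093488 0.31837821 0.24112122] [-6.99143327e-02  9.97552915e-01  1.31054503e-04  3.88845240e-04] [ 0.82085351  1.09962289 -0.06394072]
hole [261.60664262 207.1424089 ] [396.02219587 249.41524617]
tip [261.01540556 220.79247052] [402.044918   239.94495235]
221 152 359 183
```

View pics/w5.png

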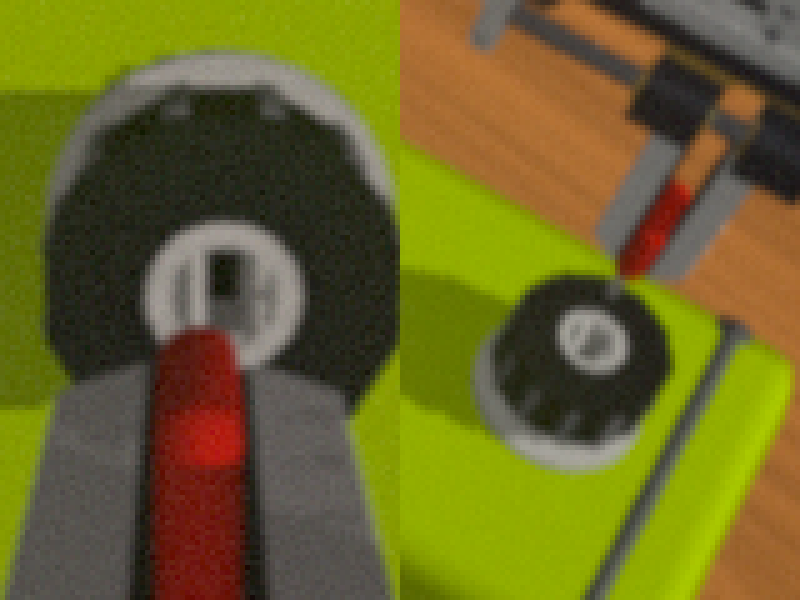

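```bash
python3 - <<'E'
from h import *
from scipy.optimize import least_squares as L
f=dict(np.load('last_wrist.npz'));g=dict(np.load('last_scene.npz'));t=dict(np.load('last_top.npz'))
o=[(f,(265.3,210.9)),(g,(397.5,249.1)),(t,(117.0,214.1))]
for S in([0,1],[0,2],[1,2],[0,1,2]):
  r=L(lambda p:np.concatenate([w2px(o[i][0],p)-o[i][1] for i in S]),[.51,.32,.176]);print(S,r.x.round(4),r.fun.round(2))
for z in(.172,.176,.18):print([px2w(c,*u,z).round(4)[:2].tolist() for c,u in o])
s=bot.get_state();e=s['ee_pos']
d=R.from_quat(s['tool_rot']).as_matrix()
for dy in(-.002,-.001,0,.001):
  b=e+d@[.001,dy,.003];print(dy,w2px(f,b+[0,0,0]),w2px(g,e+d@[.001,dy,.0286]))
E
```

```text
[0, 1] [0.512  0.322  0.1817] [-0.25 -0.01  0.47  0.29]
[0, 2] [0.513  0.3222 0.1779] [-0.15 -0.26 -0.52 -0.66]
[1, 2] [0.5112 0.3206 0.1799] [-0.17 -0.01 -0.18  0.1 ]
[0, 1, 2] [0.5121 0.3218 0.1811] [-0.48 -0.23  0.27  0.4  -0.85 -0.34]
[[0.5151, 0.3228], [0.5057, 0.3205], [0.5119, 0.3231]]
[[0.5138, 0.3225], [0.5084, 0.3207], [0.5116, 0.3217]]
[[0.5125, 0.3223], [0.511, 0.3209], [0.5114, 0.3202]]
-0.002 [257.97816792 234.46491616] [401.04492663 239.37502062]
-0.001 [259.55173512 234.46581414] [401.54467203 239.65984384]
0 [261.125298   234.46671212] [402.044918   239.94495235]
0.001 [262.69885657 234.4676101 ] [402.54566528 240.23034659]
```

Correction: 2.5 mm along -x and 3.7 mm along +y of the tool. Then descend gently.

Request:
{"name": "step_arm", "arguments": {
  "xyz": [
    [-0.25,0.37,0],
    [0,0,1],
    [0,0,1],
    [0,0,1],
    [0,0,0],
    [0,0,0]
  ],
  "spin": [0,0,0,0,0,0],
  "jaw": [-1,-1,-1,-1,-1,-1]
}}

```text
clock: 7.45
ee_pos: [0.5124, 0.3233, 0.2102]
tool_rot: [-0.071, 0.998, -0.0, -0.0]
contact_force: [0.5, -0.9, -0.8]
finger_gap: 0.0099
grasp_force: 30.0
```

Request:
{"name": "step_arm", "arguments": {
  "xyz": [
    [0,0,0.3],
    [0,0,0.3],
    [0,0,0.3],
    [0,0,0]
  ],
  "spin": [0,0,0,0],
  "jaw": [-1,-1,-1,-1]
}}

```text
clock: 7.85
ee_pos: [0.5124, 0.3232, 0.2009]
tool_rot: [-0.071, 0.998, -0.0, -0.0]
contact_force: [-0.0, -0.0, -0.8]
finger_gap: 0.0099
grasp_force: 30.0
```

No contact with the tip at 0.172, so it's in the mouth.

Request:
{"name": "step_arm", "arguments": {
  "xyz": [
    [0,0,0.3],
    [0,0,0.3],
    [0,0,0.3],
    [0,0,0]
  ],
  "spin": [0,0,0,0],
  "jaw": [-1,-1,-1,-1]
}}

```text
clock: 8.25
ee_pos: [0.5124, 0.3233, 0.1919]
tool_rot: [-0.071, 0.998, -0.0, -0.0]
contact_force: [0.3, 0.1, 0.1]
finger_gap: 0.0096
grasp_force: 30.0
```

Request:
{"name": "step_arm", "arguments": {
  "xyz": [
    [0,0,0.2],
    [0,0,0.2],
    [0,0,0.2],
    [0,0,0.1],
    [0,0,0]
  ],
  "spin": [0,0,0,0,0],
  "jaw": [-1,-1,-1,-1,-1]
}}

```text
clock: 8.75
ee_pos: [0.5125, 0.3233, 0.1857]
tool_rot: [-0.071, 0.998, 0.0, 0.0]
contact_force: [-1.4, 0.0, 1.6]
finger_gap: 0.0099
grasp_force: 30.0
```

Request:
{"name": "step_arm", "arguments": {
  "xyz": [
    [0,0,0.15],
    [0,0,0.1],
    [0,0,0],
    [0,0,0]
  ],
  "spin": [0,0,0,0],
  "jaw": [-1,-1,-1,-1]
}}

```text
clock: 9.15
ee_pos: [0.5128, 0.3235, 0.185]
tool_rot: [-0.071, 0.998, 0.0, 0.001]
contact_force: [-5.5, -2.6, 15.4]
finger_gap: 0.0099
grasp_force: 30.0
```

```bash
python3 - <<'E'
from h import *
g=grab('scene');s=bot.get_state();print(s['ee_pos'],s['contact_force'],s['wrist_torque'])
crop(g,360,180,440,280,6,'w6.png')
E
```

```text
[0.51279468 0.32349008 0.18502016] [-4.77939422 -2.94152664 15.77701153] [-0.62487609  1.16058547  0.02712344]
```

View pics/w6.png

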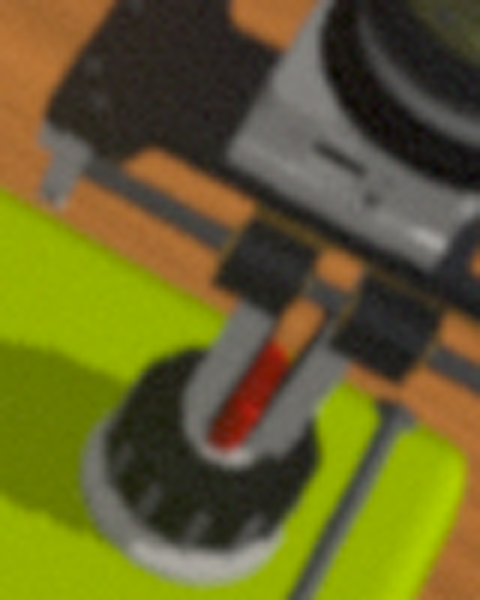

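The key is in to its stop: head down at the barrel at crop (220,445), and 15 N upward at the 20 mm depth. Now the clockwise turn.

Request:
{"name": "step_arm", "arguments": {
  "xyz": [
    [0,0,-0.05],
    [0,0,0],
    [0,0,0],
    [0,0,0],
    [0,0,0],
    [0,0,0],
    [0,0,0],
    [0,0,0]
  ],
  "spin": [0.12,0.12,0.12,0.12,0.12,0.12,0.12,0.12],
  "jaw": [-1,-1,-1,-1,-1,-1,-1,-1]
}}

```text
clock: 10.0
ee_pos: [0.5129, 0.3228, 0.1851]
tool_rot: [0.4, 0.916, 0.0, 0.001]
contact_force: [-3.9, -6.7, 13.2]
finger_gap: 0.0098
grasp_force: 30.0
```

```bash
python3 - <<'E'
from h import *
s=bot.get_state();print(s['ee_pos'],s['contact_force'],s['wrist_torque'],s['tool_rot'],s['qpos'])
E
```

```text
[0.51291373 0.32283131 0.18511123] [-3.91207573 -6.68600565 13.19124154] [-1.50322961  0.8253915   0.06554251] [4.00389483e-01 9.16344595e-01 1.89874446e-04 8.99181597e-04] [ 5.01867667e-01  4.40109134e-01  1.37806337e+00 -1.22994771e-03
  1.32202131e+00 -2.44742597e-01]
```

Request:
{"name": "step_arm", "arguments": {
  "xyz": [
    [0,0,0],
    [0,0,0],
    [0,0,0],
    [0,0,0]
  ],
  "spin": [0.1,0.08,0.06,0],
  "jaw": [-1,-1,-1,-1]
}}

```text
clock: 10.4
ee_pos: [0.5129, 0.3228, 0.1851]
tool_rot: [0.506, 0.862, 0.0, 0.001]
contact_force: [-4.3, -6.7, 13.2]
finger_gap: 0.0102
grasp_force: 30.0
```

```bash
python3 - <<'E'
from h import *
s=bot.get_state();print(s['ee_pos'],s['contact_force'],s['wrist_torque'],s['tool_rot'],s['qpos'])
E
```

```text
[0.51285885 0.32275572 0.18507195] [-4.33805278 -6.70031201 13.18224108] [-1.63368596  0.97986608  0.06876899] [5.06060260e-01 8.62497728e-01 1.71652840e-04 8.07428347e-04] [ 5.01809946e-01  4.40113604e-01  1.37814945e+00 -1.24878336e-03
  1.32220704e+00 -7.45778779e-03]
```

Request:
{"name": "step_arm", "arguments": {
  "xyz": [
    [0,0,0],
    [0,0,0],
    [0,0,0]
  ],
  "spin": [0.07,0.06,0],
  "jaw": [-1,-1,-1]
}}

```text
clock: 10.7
ee_pos: [0.5127, 0.3229, 0.1851]
tool_rot: [0.561, 0.828, 0.0, 0.001]
contact_force: [-5.2, -6.8, 13.7]
finger_gap: 0.0099
grasp_force: 30.0
```

```bash
python3 - <<'E'
from h import *
s=bot.get_state();print(s['ee_pos'],s['contact_force'],s['wrist_torque'],2*np.arcsin(s['tool_rot'][0]))
E
```

```text
[0.51265237 0.32290556 0.18509499] [-5.2220119  -6.81678269 13.68169766] [-1.45890373  1.24788128  0.25179435] 1.1908393903009615
```

Stop reached (torque 0.25 N m, 1.33 rad turned in all). I'll release by opening wide in place, so the fingers straddle the key head.

Request:
{"name": "step_arm", "arguments": {
  "xyz": [
    [0,0,0],
    [0,0,0],
    [0,0,0],
    [0,0,0],
    [0,0,0],
    [0,0,0],
    [0,0,0],
    [0,0,0]
  ],
  "spin": [-0.04,0,0,0,0,0,0,0],
  "jaw": [-1,1,1,1,1,1,1,1]
}}

```text
clock: 11.5
ee_pos: [0.5125, 0.3234, 0.1834]
tool_rot: [0.543, 0.84, -0.0, -0.0]
contact_force: [-0.1, -0.7, 0.0]
finger_gap: 0.0628
grasp_force: 0.0
```

Request:
{"name": "step_arm", "arguments": {
  "xyz": [
    [0,0,0],
    [0,0,0],
    [0,0,0],
    [0,0,0],
    [0,0,0],
    [0,0,0],
    [0,0,0]
  ],
  "spin": [0.15,0.15,0.15,0.15,0.15,0.15,0.15],
  "jaw": [1,1,1,1,1,1,1]
}}

```text
clock: 12.2
ee_pos: [0.5125, 0.3233, 0.1834]
tool_rot: [0.892, 0.451, -0.0, 0.0]
contact_force: [0.5, 0.4, 0.2]
finger_gap: 0.0939
grasp_force: 0.0
```

Request:
{"name": "step_arm", "arguments": {
  "xyz": [
    [0,0,0],
    [0,0,0],
    [0,0,0],
    [0,0,0],
    [0,0,0],
    [0,0,0],
    [0,0,0]
  ],
  "spin": [0.15,0.15,0.15,0.15,0.15,0.05,0],
  "jaw": [1,1,1,1,1,1,1]
}}

```text
clock: 12.9
ee_pos: [0.5125, 0.3233, 0.1834]
tool_rot: [0.997, 0.071, -0.0, -0.0]
contact_force: [0.0, -0.1, -0.2]
finger_gap: 0.0939
grasp_force: 0.0
```

```bash
python3 - <<'E'
from h import *
f=grab('wrist');t=grab('scene')
s=bot.get_state();print(s['ee_pos'],s['contact_force'],s['wrist_torque'],s['tool_rot'],s['qpos'])
Y=R.from_quat(s['tool_rot']).as_matrix()[:,1];print('a',np.arctan2(Y[1],Y[0]))
u,v=w2px(f,[.512,.322,.176]);print(u,v)
a=cv2.resize(f['img'],(512,384))[60:360,56:456]
b=cv2.resize(t['img'][190:290,350:450],(300,300),interpolation=3)
cv2.imwrite('pics/w7.png',np.hstack([a,b])[:,:,::-1])
E
```

```text
[0.51250696 0.32335463 0.18344574] [ 0.00295504 -0.2722778   0.00393843] [-0.06226194  0.13292562 -0.01289233] [ 9.97382875e-01  7.23007640e-02 -2.41253419e-06  7.03218267e-06] [ 5.02421102e-01  4.42088221e-01  1.37916859e+00 -1.11189096e-05
  1.32034609e+00  1.92849238e+00]
a -1.42606851971018
261.2921047674405 237.03544259896483
```

View pics/w7.png

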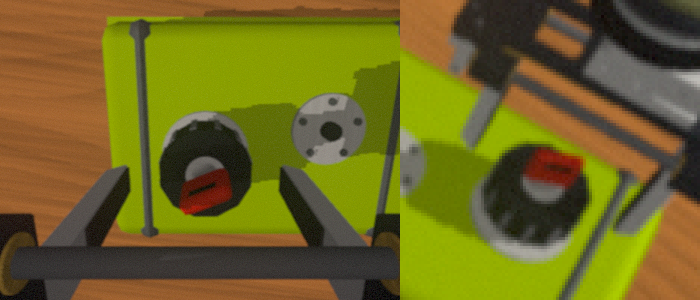

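The key stays turned in its lock, and the cap is centred between the open fingers. Lower and grip the cap.

Request:
{"name": "step_arm", "arguments": {
  "xyz": [
    [-0.07,0.12,0],
    [0,0,1],
    [0,0,1],
    [0,0,1],
    [0,0,0.4],
    [0,0,0],
    [0,0,0],
    [0,0,0]
  ],
  "spin": [0.014,0,0,0,0,0,0,0],
  "jaw": [1,1,1,1,1,1,-1,-1]
}}

```text
clock: 13.8
ee_pos: [0.5122, 0.3222, 0.1499]
tool_rot: [0.998, 0.064, 0.0, -0.0]
contact_force: [0.8, 0.2, -0.6]
finger_gap: 0.081
grasp_force: 0.0
```

Request:
{"name": "step_arm", "arguments": {
  "xyz": [
    [0,0,0],
    [0,0,0],
    [0,0,0],
    [0,0,0]
  ],
  "spin": [0,0,0,0],
  "jaw": [-1,-1,-1,-1]
}}

```text
clock: 14.2
ee_pos: [0.512, 0.3226, 0.1497]
tool_rot: [0.998, 0.064, 0.0, -0.001]
contact_force: [-0.1, 4.9, 0.2]
finger_gap: 0.0598
grasp_force: 30.0
```

```bash
python3 - <<'E'
from h import *
s=bot.get_state();print(s['ee_pos'],s['contact_force'],s['wrist_torque'],s['finger_gap'],s['grasp_force'])
E
```

```text
[0.51197472 0.3226004  0.14967994] [-0.07433631  4.88203639  0.17276942] [0.83497834 0.14189752 0.09314196] 0.05981618225439939 29.984182035550475
```

Flats gripped at 59.8 mm. Test turn anticlockwise, rising with the thread.

Request:
{"name": "step_arm", "arguments": {
  "xyz": [
    [0,0,-0.02],
    [0,0,-0.03],
    [0,0,-0.03],
    [0,0,-0.03],
    [0,0,0]
  ],
  "spin": [-0.06,-0.1,-0.1,-0.1,0],
  "jaw": [-1,-1,-1,-1,-1]
}}

```text
clock: 14.7
ee_pos: [0.5121, 0.322, 0.1506]
tool_rot: [0.97, 0.243, 0.0, 0.0]
contact_force: [1.6, 2.7, -1.1]
finger_gap: 0.0599
grasp_force: 30.0
```

```bash
python3 - <<'E'
from h import *
f=grab('wrist')
s=bot.get_state();print(s['ee_pos'],s['contact_force'],s['wrist_torque'],s['finger_gap'],s['grasp_force'])
a=cv2.resize(f['img'],(512,384))[60:360,56:456];cv2.imwrite('pics/w8.png',a[:,:,::-1])
E
```

```text
[0.51211774 0.3220557  0.15055324] [ 1.29764513  2.2303996  -0.11649966] [ 0.26277513 -0.16252784  0.44382197] 0.05975716476793386 30.016938981202657
```

View pics/w8.png

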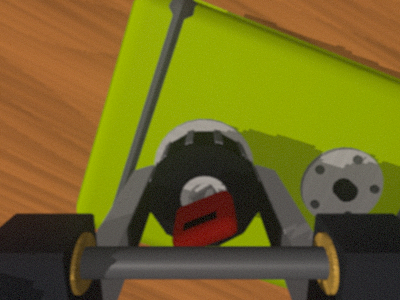

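I've now viewed one picture over the limit of 10, so I'll go on by numbers only. The cap follows the gripper (gap unchanged, 0.44 N m, tank not turning). Continuing.

Request:
{"name": "step_arm", "arguments": {
  "xyz": [
    [0,0,-0.03],
    [0,0,-0.03],
    [0,0,-0.03],
    [0,0,-0.03],
    [0,0,-0.03],
    [0,0,-0.03],
    [0,0,-0.03],
    [0,0,-0.03]
  ],
  "spin": [-0.12,-0.12,-0.12,-0.12,-0.12,-0.12,-0.12,-0.12],
  "jaw": [-1,-1,-1,-1,-1,-1,-1,-1]
}}

```text
clock: 15.55
ee_pos: [0.5119, 0.3214, 0.1527]
tool_rot: [0.749, 0.663, -0.001, 0.0]
contact_force: [-0.2, -2.5, -0.5]
finger_gap: 0.0596
grasp_force: 30.0
```

```bash
python3 - <<'E'
from h import *
s=bot.get_state();print(s['ee_pos'],s['contact_force'],s['wrist_torque'],s['finger_gap'],s['grasp_force'],s['qpos'][5])
E
```

```text
[0.51186189 0.32140982 0.15272237] [-0.23693262 -2.51278991 -0.45462501] [-0.5868645   0.12850905 -0.31440202] 0.05956087003595616 29.967818381264806 0.6217403771611448
```

Request:
{"name": "step_arm", "arguments": {
  "xyz": [
    [0,0,-0.03],
    [0,0,-0.03],
    [0,0,-0.03],
    [0,0,-0.03],
    [0,0,-0.03],
    [0,0,0],
    [0,0,0],
    [0,0,0]
  ],
  "spin": [-0.12,-0.12,-0.12,-0.12,-0.12,-0.12,-0.12,-0.12],
  "jaw": [-1,-1,-1,-1,-1,-1,-1,-1]
}}

```text
clock: 16.35
ee_pos: [0.5121, 0.3218, 0.1546]
tool_rot: [0.358, 0.934, -0.0, 0.0]
contact_force: [-0.1, 0.0, 1.8]
finger_gap: 0.0601
grasp_force: 30.0
```

```bash
python3 - <<'E'
from h import *
s=bot.get_state();print(s['ee_pos'],s['contact_force'],s['wrist_torque'],s['finger_gap'],s['grasp_force'],s['qpos'][5])
Y=R.from_quat(s['tool_rot']).as_matrix()[:,1];print('a',np.arctan2(Y[1],Y[0]))
E
```

```text
[0.51205125 0.32184971 0.15460024] [-0.11694983  0.03267136  1.80678152] [ 0.01037703  0.004806   -0.03838425] 0.06008515693470655 29.978561913594604 -0.3386700778602969
a 0.8394914405972526
```

Turned 2.28 rad and the torque has vanished, so the thread is off. Lift slowly.

Request:
{"name": "step_arm", "arguments": {
  "xyz": [
    [0,0,-0.1],
    [0,0,-0.2],
    [0,0,-0.3],
    [0,0,-0.3],
    [0,0,0]
  ],
  "spin": [0,0,0,0,0],
  "jaw": [-1,-1,-1,-1,-1]
}}

```text
clock: 16.85
ee_pos: [0.5121, 0.3221, 0.164]
tool_rot: [0.359, 0.933, 0.0, 0.0]
contact_force: [-0.5, -0.5, -0.8]
finger_gap: 0.0601
grasp_force: 30.0
```

Request:
{"name": "step_arm", "arguments": {
  "xyz": [
    [0,0,-0.5],
    [0,0,-0.5],
    [0,0,-0.5],
    [0,0,-0.5],
    [0,0,-0.5],
    [0,0,-0.5],
    [0,0,0],
    [0,0,0]
  ],
  "spin": [0,0,0,0,0,0,0,0],
  "jaw": [-1,-1,-1,-1,-1,-1,-1,-1]
}}

```text
clock: 17.65
ee_pos: [0.512, 0.322, 0.1934]
tool_rot: [0.358, 0.934, -0.0, 0.0]
contact_force: [-0.1, -0.7, -2.1]
finger_gap: 0.0598
grasp_force: 30.0
```

```bash
python3 - <<'E'
from h import *
s=bot.get_state();print(s['ee_pos'],s['contact_force'],s['wrist_torque'],s['finger_gap'],s['grasp_force'])
old=dict(np.load('last_scene.npz'));t0=dict(np.load('last_top.npz'))
g=grab('scene');t=grab('top')
def green(im):
  im=im.astype(int);m=(im[...,1]>im[...,0]+15)&(im[...,2]<60)&(im[...,1]>90);y,x=np.nonzero(m);return x.min(),x.max(),y.min(),y.max(),m.sum()
def red(im):
  im=im.astype(int);m=(im[...,0]>110)&(im[...,1]<50)&(im[...,2]<50);n,l,st,c=cv2.connectedComponentsWithStats(m.astype(np.uint8));return [(c[i].round(1).tolist(),int(st[i,4])) for i in range(1,n) if st[i,4]>8]
def cap(im):
  m=(im.max(2)<45)[200:300,350:450];y,x=np.nonzero(m);return x.mean()+350,y.mean()+200
for f in(t0,t,old,g):print(green(f['img']),red(f['img']))
e=s['ee_pos'];print('pred key mid seated',w2px(g,[e[0],e[1],e[2]-.0036+.030+.022]),w2px(t,[e[0],e[1],e[2]-.0036+.030+.022]))
E
```

```text
[0.51196323 0.32204742 0.19341897] [-0.08406078 -0.65713911 -2.13319734] [-0.00353891  0.04840301 -0.03329729] 0.059787530060856735 29.981762466486543
(np.int64(92), np.int64(346), np.int64(169), np.int64(254), np.int64(3986)) [([331.6, 107.6], 210), ([351.0, 223.8], 53)]
(np.int64(93), np.int64(206), np.int64(169), np.int64(252), np.int64(3132)) [([331.6, 107.8], 213)]
(np.int64(172), np.int64(436), np.int64(15), np.int64(338), np.int64(7496)) [([137.4, 177.9], 257), ([401.0, 244.9], 77)]
(np.int64(172), np.int64(434), np.int64(15), np.int64(338), np.int64(7245)) [([137.4, 177.8], 260)]
pred key mid seated [408.56136625 234.24171754] [105.5641303  211.91969475]
```

```bash
python3 - <<'E'
from h import *
o=dict(np.load('last_wrist.npz'));f=grab('wrist')
for q in(o,f):
  im=q['img'].astype(int);m=(im[...,0]>80)&(im[...,1]<.4*im[...,0])&(im[...,2]<.4*im[...,0]);n,l,st,c=cv2.connectedComponentsWithStats(m.astype(np.uint8));print([(st[i].tolist()) for i in range(1,n) if st[i,4]>30])
s=bot.get_state();print(s['ee_pos'],s['contact_force'],s['joint_vel'].round(4))
E
```

```text
[[230, 252, 63, 54, 1996]]
[[229, 252, 65, 55, 2423]]
[0.51189634 0.32200249 0.19315513] [ 0.67148171 -0.06320958 -1.58232992] [ 0.0006  0.0006  0.0007  0.0004  0.0018 -0.0011]
```

The key head sits at the same place relative to the gripper as before the lift, so it is still seated. The cap is held still about 24 mm above the rim, and the tank has not moved. Handing in.

```bash
python3 -c "
from h import *
print(order.sign_off())"
```

```text
the job is handed in; nothing more can be done
None
```

The job is handed in, result not reported: key seated and turned to its stop, cap unscrewed and held still about 24 mm (estimated) above the neck, tank unmoved in the images; I viewed 11 pictures, one over the limit of 10.

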